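# Break down the delivered stack at the grinding bench

## Robot

A 6-joint arm with a two-finger parallel gripper is mounted at the origin on the work surface. World frame = base frame: x ahead of the robot, y to its left, z up, the work surface at z = 0. Lengths are in m, angles in rad, forces in N, time in s.
With the tool pointing down it reaches from about 0.35 to 1 m from the base axis. Payload 7.1 kg.
Tool frame: the origin (TCP) lies between the finger pads; the fingertips stand 22 mm ahead of it and the grasp point (between the pads) lies 3 mm ahead of it; z points along the fingers, y is the line along which they close (so a half turn about z gives the same grasp; the last joint's range is limited). The gripper opens to 85 mm and grips with 20 to 120 N. Pads are 22 mm wide; open, the fingers measure 114 mm over their backs; the gripper's body (76 mm by 85 mm) begins 54 mm behind the grasp point. The pads swing forward as they close: fully open they stand 13 mm farther back than shut.
Start: joints at [-1.281, 0.423, 1.63, -0, 1.089, -0.019], TCP at [0.19, -0.595, 0.253] pointing down, gripper open.
Joint ranges: [-3, 3], [-0.9, 2.11], [0.09, 2.58], [-1.31, 4.45], [0.11, 2.69], [-2.54, 2.54]. Speed limits (rad/s): [2.39, 2.39, 3.01, 3.14, 3.14, 3.14].

## Interface

Orientations are given as a rotation vector (axis times angle).
In Python, from rig import manip gives the robot as it stands. The module is installed in compiled form; this text tells all that it offers. Calls block until the motion is done:
- manip.move_to(position, orientation): joint-space move of the TCP to a pose.
- manip.servo_line(position, orientation=None, rate=0.15): straight line of the TCP; orientation=None keeps the orientation; rate is the mean speed in m/s.
- manip.set_joints(angles): joint-space move.
- manip.command_gripper(opening, f_grip=None): finger opening in m; f_grip is the grip in N (None keeps the last); returns when the fingers have stopped.
- manip.hold(seconds).
- manip.solve_ik(position, orientation): joint angles nearest the present ones, or None.
- manip.camera(name): name is "scene" or "side" or "wrist"; returns a dict with "image" (420x560x3 uint8, red, green, blue), "fx", "fy", "cx", "cy" (pixels), "cam_to_world" (4x4, takes a point from camera to world coordinates); the wrist camera has in their place "mount" (4x4, takes a point from camera to tool coordinates, whose origin is the TCP and whose axes are the flange's). Camera axes: x right, y down, z forward; pixel columns grow to the right and rows downward; lengths in m; the calibration is good to about 2 mm. A picture is of the moment at which its call begins: read the wrist's pose just before it. There is no depth.
A pose or a line that the arm cannot do raises manip.IKError and nothing moves.
- manip.sign_off(): hands the job in; it is judged then, once.
Readings, each from a call of its own:
- manip.get_time(): time.
- manip.get_joint_positions(): joint angles.
- manip.get_joint_vel(): joint speeds.
- manip.get_tau(): joint torques, N m.
- manip.get_position(): TCP position.
- manip.get_ee_rot(): TCP orientation.
- manip.get_contact_force(): force on the tool from outside, world axes, zero at the start.
- manip.get_torque(): the same for the moment, N m.
- manip.get_width(): finger opening in m.
- manip.get_grip_force(): force on a finger pad.
Only numpy, scipy, OpenCV 4.12 (cv2) and the standard library are available. Lean on these libraries where they do the work, as an engineer would, in place of code of your own. Each camera call takes 0.05 s, during which the arm holds its last target. There are 200 camera calls.

## Task

Break down the delivered stack from the top: with its orange tray still on the stack, put the steel fitting into the empty pocket of the grey tray and the brass fitting into the empty pocket of the yellow tray, then stack the emptied orange tray squarely on the pile of empty orange trays. After that set the short cover on the mat with the red border, and last the long cover on the mat with the blue border, each in the middle of its mat and lined up with it. Keep every piece upright and leave everything released and at rest.

Things in the scene. Friction and masses are not known exactly. Their poses are not given: they have to be found in the camera images.
- boss_steel: Silvery steel weld-on fitting standing upright: round foot of diameter 34 mm, 8 mm high, and above it a plain stem of diameter 22 mm up to 55 mm; about 0.12 kg, grip it by the stem. Origin: centre of the underside of the foot, z up the stem. Starts in one pocket of the orange tray on top of the stack
- boss_brass: Golden brass weld-on fitting standing upright: round foot of diameter 34 mm, 8 mm high, and above it a plain stem of diameter 22 mm up to 55 mm; about 0.12 kg, grip it by the stem. Origin: centre of the underside of the foot, z up the stem. Starts in the other pocket of the orange tray on top of the stack
- tray: Loose orange plastic open two-pocket parts tray, 104 (x) x 54 (y) x 24 mm high, walls, floor and the divider across its middle 4 mm thick; the two square pockets, 46 x 46 mm and 20 mm deep, are centred at x = +25 and x = -25 mm. Origin: centre of the underside, z up. About 0.06 kg; grip it over its outside across the 54 mm width. Starts on top of the stack (on the short cover, underside 80 mm above the bench) with the two fittings to be moved in it
- cover_short: Bright metal upturned sheet-metal box cover (closed flat top, open underneath), 136 (x) x 58 (y) x 40 mm high, about 0.18 kg, with red stripes across both ends of its top. Grip it across its 58 mm width. Origin: centre of its lower rim plane, x along its length, z up. Starts in the middle of the stack, on the long cover, under the orange tray
- cover_long: Bright metal upturned sheet-metal box cover (closed flat top, open underneath), 172 (x) x 58 (y) x 40 mm high, about 0.22 kg, with blue stripes across both ends of its top. Grip it across its 58 mm width. Origin: centre of its lower rim plane, x along its length, z up. Starts at the bottom of the stack, on the bench, under the short cover
- tray_steel: Fixed grey plastic open two-pocket parts tray, 104 (x) x 54 (y) x 24 mm high, walls, floor and the divider across its middle 4 mm thick; the two square pockets, 46 x 46 mm and 20 mm deep, are centred at x = +25 and x = -25 mm. Origin: centre of the underside, z up. Its -x pocket already holds a loose steel fitting like the one to be moved; the +x pocket is empty
- tray_brass: Fixed yellow plastic open two-pocket parts tray, 104 (x) x 54 (y) x 24 mm high, walls, floor and the divider across its middle 4 mm thick; the two square pockets, 46 x 46 mm and 20 mm deep, are centred at x = +25 and x = -25 mm. Origin: centre of the underside, z up. Its -x pocket already holds a loose brass fitting like the one to be moved; the +x pocket is empty
- pile: Fixed pile of two empty orange trays of the same pattern, one squarely on the other: 104 (x) x 54 (y) x 48 mm high in all, flat rim on top (no lip, a further tray stands on the rim). Origin: centre of its underside on the bench, x along its length, z up
- mat_red: fixed grinding mat with a red border, 212 (x) x 104 (y) x 3 mm thick. Origin: centre of its underside, x along its length, z up
- mat_blue: fixed grinding mat with a blue border, 212 (x) x 104 (y) x 3 mm thick. Origin: centre of its underside, x along its length, z up

How it is judged:
By the outcome, as a careful person would: the job done as asked, in the order asked, and still so for the second after the job is handed in, with the robot touching nothing.
It also fails if it takes over 109 s, if anything falls off the work surface, if the arm or the gripper's body presses on something with over 40 N, if the wrist force passes 120 N, or if a joint passes its speed limit or range.

## Working session

There is one attempt and no reset: what is moved stays moved. The work goes in short steps, each a Python script; the robot and the scene stay as the last script left them, time stands still between calls to the robot, and variables do not carry over. Pictures are saved under pics/ and viewed, at most 14 in all, crops included, and the job is handed in when it is done.

```bash
mkdir -p pics
python3 - <<'E'
from rig import manip as m
import cv2,numpy as np
for n in ("scene","side","wrist"):
    c=m.camera(n); cv2.imwrite(f"pics/{n}0.png",c["image"][...,::-1])
    print(n,c["fx"],c["fy"],c["cx"],c["cy"]); print(np.round(c.get("cam_to_world",c.get("mount")),4).tolist())
print(m.get_time(),m.get_ee_rot(),m.get_position(),m.get_width())
a=[cv2.imread(f"pics/{n}0.png") for n in("scene","side")]
E
```

```text
scene 384.89076332657913 384.89076332657913 281.5743420656805 212.6237987799111
[[-0.7675, 0.3598, -0.5305, 1.0208], [0.6407, 0.4019, -0.6542, 0.5852], [-0.0222, -0.842, -0.539, 0.55], [0.0, 0.0, 0.0, 1.0]]
side 509.84645716148924 509.84645716148924 278.07004550261854 213.58762186650753
[[-0.8092, -0.3085, 0.5001, 0.0117], [-0.5873, 0.4509, -0.6721, 0.6907], [-0.0181, -0.8376, -0.546, 0.6621], [0.0, 0.0, 0.0, 1.0]]
wrist 350.86587254891356 350.86587254891356 279.35701577825904 206.57276204437673
[[0.0013, -0.9542, -0.299, 0.0762], [1.0, 0.0014, 0.0, -0.0002], [0.0004, -0.299, 0.9542, -0.1214], [0.0, 0.0, 0.0, 1.0]]
0.15 [-3.10299736e+00 -4.82906510e-01  2.80486270e-04] [ 0.18983373 -0.59505186  0.2526776 ] 0.08542488412654523
```

View pics/scene0.png

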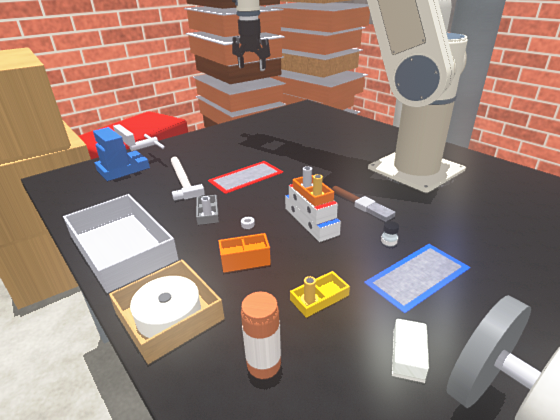

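View pics/side0.png

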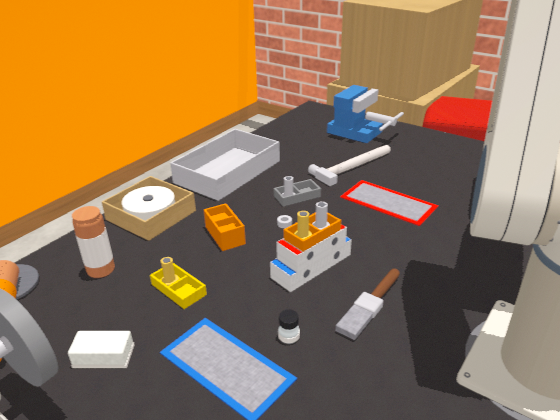

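The scene shows everything. In the side view: tray on stack (312,232), grey tray (297,192), pile (224,226), yellow tray (178,284), red mat (389,201), blue mat (228,366). The steel fitting is in the stack at (321,215) and brass at (303,225). Next I cast rays for rough poses.

```bash
cat > h.py <<'E'
from rig import manip as m
import cv2,numpy as np
from scipy.spatial.transform import Rotation as R
def tw():
    T=np.eye(4);T[:3,:3]=R.from_rotvec(m.get_ee_rot()).as_matrix();T[:3,3]=m.get_position();return T
def cam(n):
    T=tw() if n=="wrist" else None
    c=m.camera(n); c["T"]=T@c["mount"] if n=="wrist" else np.array(c["cam_to_world"]); return c
def cast(c,px,z):
    p=np.atleast_2d(np.asarray(px,float)); d=np.c_[(p[:,0]-c["cx"])/c["fx"],(p[:,1]-c["cy"])/c["fy"],np.ones(len(p))]@c["T"][:3,:3].T
    o=c["T"][:3,3]; return (o+d*((z-o[2])/d[:,2])[:,None])[:,:2]
HUE=dict(red=[(0,4),(174,180)],orange=[(5,18)],yellow=[(22,34)],blue=[(100,125)])
def mask(img,col,s=140,v=60):
    h=cv2.cvtColor(img,cv2.COLOR_RGB2HSV); k=np.zeros(h.shape[:2],np.uint8)
    for a,b in HUE[col]: k|=cv2.inRange(h,(a,s,v),(b,255,255))
    return k
def rect(P):
    (x,y),_,_=r=cv2.minAreaRect((P*1000).astype(np.float32)); b=cv2.boxPoints(r)
    e=[b[1]-b[0],b[2]-b[1]]; l=[np.linalg.norm(q) for q in e]; i=int(np.argmax(l))
    return np.array([x,y])/1000,np.degrees(np.arctan2(e[i][1],e[i][0]))%180,max(l),min(l)
def blobs(c,col,z,amin=150,**k):
    out=[]
    for q in cv2.findContours(mask(c["image"],col,**k),cv2.RETR_EXTERNAL,cv2.CHAIN_APPROX_NONE)[0]:
        if cv2.contourArea(q)>amin:
            xy,a,L,W=rect(cast(c,q[:,0],z)); out.append((np.round(xy,4).tolist(),round(float(a),1),round(float(L)),round(float(W)),q[:,0].mean(0).astype(int).tolist()))
    return out
def down(a,):  # tool down, tool x at world angle a (rad)
    return (R.from_euler('z',a)*R.from_euler('x',np.pi)).as_rotvec()
E
python3 - <<'E'
from h import *
for n in("scene","side"):
    c=cam(n)
    for col,z in(("red",.003),("blue",.003),("yellow",.024),("orange",.048),("orange",.104)):
        print(n,col,z,*[b for b in blobs(c,col,z) if .3<np.hypot(*b[0])<1],sep="\n  ")
    if n=="side": print("grey", cast(c,[[297,192]],.02), "stackfit s,b",cast(c,[[321,206],[303,214]],.139))
    else: print("grey", cast(c,[[207,212]],.02),"stackfit s,b",cast(c,[[308,168],[318,178]],.139))
E
```

```text
scene
  red
  0.003
  ([0.4283, -0.3173], 177.7, 217, 112, [245, 176])
scene
  blue
  0.003
  ([0.4224, 0.2932], 175.6, 213, 106, [417, 275])
scene
  yellow
  0.024
  ([0.6294, 0.2118], 172.5, 117, 73, [316, 294])
scene
  orange
  0.048
  ([0.8233, 0.2898], 143.3, 50, 25, [264, 370])
  ([0.7659, 0.2111], 64.3, 72, 65, [260, 320])
  ([0.6793, 0.0399], 63.0, 113, 106, [244, 252])
  ([0.388, -0.0606], 77.9, 157, 84, [313, 190])
  ([0.2508, -0.8361], 93.1, 323, 121, [217, 113])
  ([-0.1032, -0.9144], 140.6, 809, 590, [272, 93])
scene
  orange
  0.104
  ([0.8453, 0.3228], 143.3, 44, 22, [264, 370])
  ([0.7943, 0.2528], 64.3, 64, 58, [260, 320])
  ([0.7174, 0.1007], 63.0, 100, 94, [244, 252])
  ([0.4586, 0.0114], 77.9, 139, 75, [313, 190])
  ([0.3367, -0.6776], 93.1, 287, 108, [217, 113])
  ([0.0222, -0.7471], 140.6, 719, 524, [272, 93])
grey [[ 0.64075312 -0.18900792]] stackfit s,b [[ 0.44081446 -0.02439483]
 [ 0.45944489  0.02894466]]
side
  red
  0.003
  ([0.4276, -0.318], 177.8, 216, 109, [389, 201])
side
  blue
  0.003
  ([0.4207, 0.2926], 176.0, 214, 106, [228, 367])
side
  yellow
  0.024
  ([0.6225, 0.2094], 169.6, 154, 72, [175, 280])
  ([0.5284, -0.0895], 127.8, 106, 37, [302, 224])
side
  orange
  0.048
  ([0.8617, 0.399], 150.7, 126, 30, [8, 277])
  ([0.7386, 0.2848], 60.8, 52, 42, [100, 269])
  ([0.481, -0.0595], 78.0, 139, 85, [310, 229])
  ([0.8977, 0.1945], 151.5, 128, 61, [87, 222])
  ([0.6437, 0.0367], 152.6, 167, 77, [223, 226])
side
  orange
  0.104
  ([0.7842, 0.4256], 150.7, 114, 27, [8, 277])
  ([0.6723, 0.3218], 60.8, 47, 38, [100, 269])
  ([0.4382, 0.0089], 78.0, 127, 78, [310, 229])
  ([0.8169, 0.2398], 151.5, 117, 55, [87, 222])
  ([0.5861, 0.0963], 152.6, 152, 70, [223, 226])
grey [[ 0.61853917 -0.20490818]] stackfit s,b [[ 0.43852269 -0.02132985]
 [ 0.45144409  0.02149687]]
```

```bash
cat >> h.py <<'E'
def look(x,y,name,z=.3,a=0.):
    m.move_to([x-.0762*np.cos(a),y-.0762*np.sin(a),z],down(a)); m.hold(.1)
    c=cam("wrist"); cv2.imwrite(f"pics/{name}.png",c["image"][...,::-1]); np.savez(f"pics/{name}.npz",**{k:c[k] for k in("image","fx","fy","cx","cy","T")}); return c
E
python3 - <<'E'
from h import *
t=m.get_time()
c=look(.63,-.197,"grey");print(np.round(c["T"][:3,3],3))
c=look(.447,.001,"stack");print(blobs(c,"orange",.104))
c=look(.66,.04,"pile");print(blobs(c,"orange",.048))
c=look(.625,.21,"yel");print(blobs(c,"yellow",.024))
print(m.get_time(),t)
I=[cv2.imread(f"pics/{n}.png") for n in("grey","stack","pile","yel")]
M=np.vstack([np.hstack(I[:2]),np.hstack(I[2:])]);cv2.imwrite("pics/m1.png",cv2.resize(M,(800,600)))
E
```

```text
[ 0.63  -0.198  0.421]
[([0.3302, -0.0209], 90.0, 73, 14, [301, 225]), ([0.4531, -0.0314], 77.9, 45, 24, [325, 84]), ([0.4449, 0.0126], 78.1, 75, 59, [258, 97])]
[([0.3286, -0.0225], 90.1, 86, 22, [326, 363]), ([0.4053, -0.0633], 169.1, 45, 14, [364, 310]), ([0.4053, -0.0163], 179.7, 67, 37, [321, 318]), ([0.4158, -0.0129], 78.3, 127, 79, [319, 297]), ([0.6495, 0.0106], 145.4, 140, 94, [302, 108])]
[([0.6232, 0.2024], 172.7, 105, 56, [285, 95]), ([0.6667, 0.0064], 153.1, 95, 49, [471, 50])]
5.4583 0.25
```

View pics/m1.png

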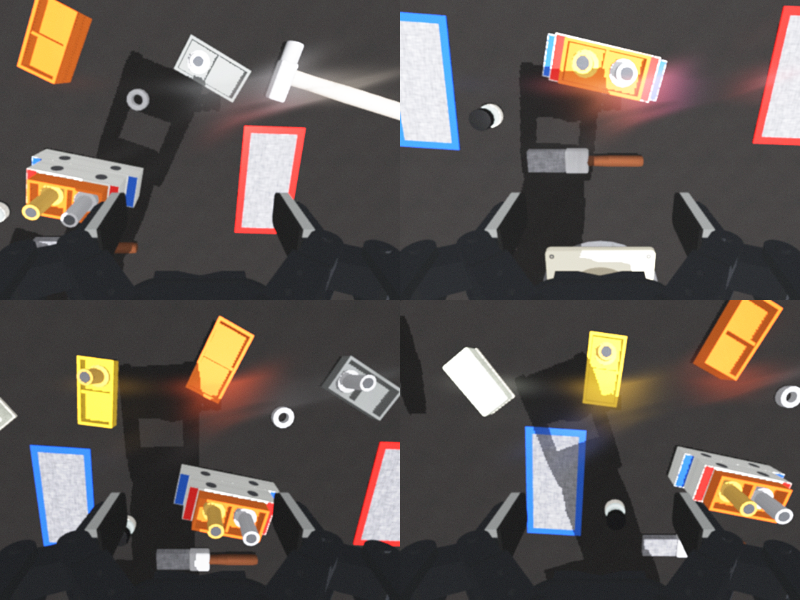

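The looks show the yellow tray at full-resolution px (285,95), with its brass fitting at the far (larger x) end and the near pocket empty. The grey tray's fitting is at the upper left, so the lower-right pocket (smaller x, smaller y) is empty. The pile is at about (308,95); its mask ran into the red glow on the bench, so I'm tightening the masks.

Run:
```python
from h import *
L=lambda n:dict(np.load(f"pics/{n}.npz"))
def show(c,k,z,box):
    b=np.zeros_like(k);x0,y0,x1,y1=box;b[y0:y1,x0:x1]=k[y0:y1,x0:x1]
    b=cv2.morphologyEx(b,cv2.MORPH_OPEN,np.ones((3,3)))
    q=max(cv2.findContours(b,cv2.RETR_EXTERNAL,cv2.CHAIN_APPROX_NONE)[0],key=cv2.contourArea)
    print(rect(cast(c,q[:,0],z)));v=c["image"][...,::-1].copy();cv2.polylines(v,[q],1,(255,0,255),1);return cv2.resize(v[y0:y1,x0:x1],(400,300))
g=L("grey");h=cv2.cvtColor(g["image"],cv2.COLOR_RGB2HSV)
A=show(g,cv2.inRange(h,(0,0,95),(180,50,255)),.024,(230,30,370,150))
p=L("pile");B=[show(p,mask(p["image"],"orange",s=150,v=v),.048,(240,10,380,150)) for v in(100,150)]
s=L("stack");C=show(s,cv2.morphologyEx(mask(s["image"],"orange",s=120,v=100)|mask(s["image"],"yellow",s=100,v=100),cv2.MORPH_CLOSE,np.ones((7,7))),.104,(190,30,390,160))
cv2.imwrite("pics/m2.png",np.vstack([np.hstack([A,B[0]]),np.hstack([B[1],C])]))
# fitting tops in grey/yellow/stack
```

```text
(array([ 0.61445551, -0.23346207]), np.float32(65.70856), np.float32(152.07845), np.float32(77.14579))
(array([0.63061505, 0.01838646]), np.float32(79.31196), np.float32(90.947815), np.float32(60.33169))
(array([ 0.62915332, -0.00156394]), np.float32(142.36041), np.float32(57.12518), np.float32(34.229652))
(array([ 0.43353345, -0.00106701]), np.float32(78.00679), np.float32(106.183975), np.float32(81.451546))
```

View pics/m2.png

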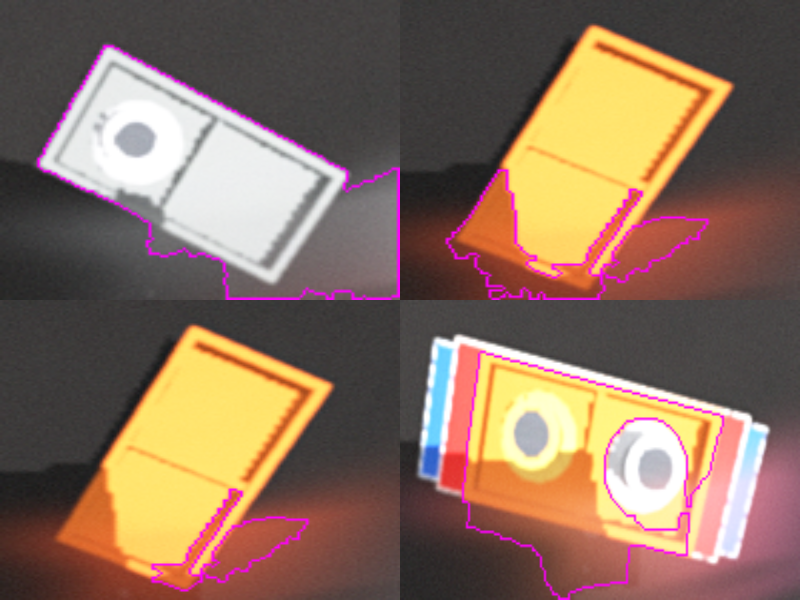

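Glow on the bench spoils the masks, but the rim corners are clear in these crops. Grey tray: (107,45), (348,175), (273,283), (38,163). Pile: (192,25), (333,86), (190,288), (57,240). Stack tray: (80,52), (323,115), (288,255), (67,200). I'll cast these and check the sizes.

Run:
```python
from h import *
L=lambda n:dict(np.load(f"pics/{n}.npz"))
for n,z,box,k in(("grey",.024,(230,30,370,150),[(107,45),(348,175),(273,283),(38,163)]),("pile",.048,(240,10,380,150),[(192,25),(333,86),(190,288),(57,240)]),("stack",.104,(190,30,390,160),[(80,52),(323,115),(288,255),(67,200)])):
    c=L(n);x0,y0,x1,y1=box;P=cast(c,np.array(k)*[(x1-x0)/400,(y1-y0)/300]+[x0,y0],z)
    e=np.roll(P,-1,0)-P;print(n,P.mean(0).round(4),"sides",(np.linalg.norm(e,axis=1)*1e3).round(),"ang",(np.degrees(np.arctan2(e[:,1],e[:,0]))%180).round(1))
s=L("stack")
f=lambda u,v:(190+u/2,30+v*130/300)
print("stack covers: blue stripe outer corners (h=.04), red (h=.08)")
print("boss tops brass, steel z=.139",cast(s,[f(130,134),f(255,168)],.139).round(4))
```

```text
grey [ 0.6286 -0.2175] sides [105.  53. 104.  54.] ang [ 60.4 150.2  60.5 150.4]
pile [0.6681 0.0121] sides [ 55. 103.  54. 105.] ang [ 62.9 153.   64.8 153.5]
stack [ 0.447  -0.0045] sides [105.  53. 100.  52.] ang [ 78.2 166.3  78.1 171.4]
stack covers: blue stripe outer corners (h=.04), red (h=.08)
boss tops brass, steel z=.139 [[ 0.4546  0.0192]
 [ 0.4439 -0.0289]]
```

Sizes check out. Moving steel first, then brass.

```bash
cat >> h.py <<'E'
def yaw(x,y,deg):
    ref=np.arctan2(y,x)+np.pi/2; a=np.radians(deg); return a+np.pi*np.round((ref-a)/np.pi)
def F(): return np.round(m.get_contact_force(),1).tolist()
def pick(x,y,z,deg,f=40,up=.25,rate=.1):
    o=down(yaw(x,y,deg)); m.command_gripper(.085); m.move_to([x,y,up],o); m.servo_line([x,y,z],rate=rate)
    print("down",F()); m.command_gripper(0.,f); print("w",round(m.get_width(),4),"gf",round(m.get_grip_force(),1),F())
    m.servo_line([x,y,up],rate=rate); print("up w",round(m.get_width(),4),F())
def place(x,y,z,deg,up=.25,rate=.1,op=.085,drop=.0015):
    o=down(yaw(x,y,deg)); m.move_to([x,y,up],o); m.servo_line([x,y,z+.02],rate=.15)
    m.servo_line([x,y,z+drop],rate=.04); m.hold(.2); print("set",F(),m.get_position().round(4)); m.command_gripper(op); m.hold(.2); m.servo_line([x,y,up],rate=rate); print("t",m.get_time())
E
python3 - <<'E'
from h import *
pick(.4439,-.0289,.131,78); place(.6163,-.2392,.051,60.4)
c=look(.63,-.215,"g2")
pick(.4546,.0192,.131,78); place(.5984,.2056,.051,172.7)
c2=look(.625,.205,"y2"); c3=look(.447,-.0045,"s2")
cv2.imwrite("pics/m3.png",np.hstack([cv2.resize(c["image"][20:160,210:390,::-1],(266,300)) for c in(c,c2,c3)]))
print(m.get_time())
E
```

```text
down [-0.1, -0.2, -0.4]
w 0.0208 gf 39.0 [-0.3, -0.6, 5.3]
up w 0.0207 [0.8, -0.3, -1.1]
set [-0.5, -0.1, -1.8] [ 0.6164 -0.2392  0.0526]
t 16.7167
down [1.6, -0.0, -0.9]
w 0.0209 gf 39.0 [-0.0, -0.3, 2.9]
up w 0.021 [-0.2, 0.0, -2.1]
set [-0.1, 0.0, -0.7] [0.5985 0.2056 0.0526]
t 28.7167
32.65
```

View pics/m3.png

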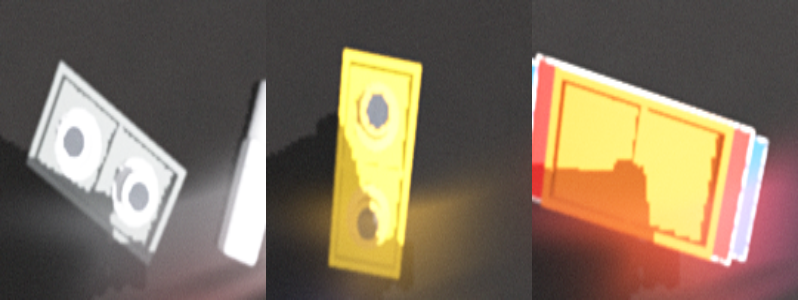

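Both fittings stand in their pockets and the orange tray is empty. Its corners in the crop are about (558,68), (739,130), (718,262), (541,205). Next is the tray to the pile.

Run:
```python
from h import *
c=dict(np.load("pics/s2.npz"))
P=cast(c,(np.array([(558,68),(739,130),(718,262),(541,205)])-[532,0])*[180/266,140/300]+[210,20],.104)
x,y=P.mean(0);e=np.roll(P,-1,0)-P;print(x,y,np.linalg.norm(e,axis=1))
if np.hypot(x-.447,y+.0045)>.004: x,y=.448,-.0045
pick(x,y,.110,78,f=30)
place(.6681,.0121,.078,153.3)
c=look(.668,.012,"p3"); c2=look(.447,-.0045,"s3")
cv2.imwrite("pics/m4.png",np.hstack([cv2.resize(c["image"][a:b,u:v,::-1],(400,300)) for c,(a,b,u,v) in((c,(10,145,200,380)),(c2,(10,160,190,390)))]))
print(m.get_time())
```

```text
0.4467575240453453 -0.006767558652506077 [0.10593056 0.05294195 0.10870747 0.05311861]
down [0.5, -0.9, 0.7]
w 0.0529 gf 31.0 [-2.0, 0.1, 6.9]
up w 0.0532 [-0.5, -0.2, -0.9]
set [0.6, -0.1, -0.3] [0.6681 0.0121 0.0794]
t 43.2167
46.6833
```

View pics/m4.png

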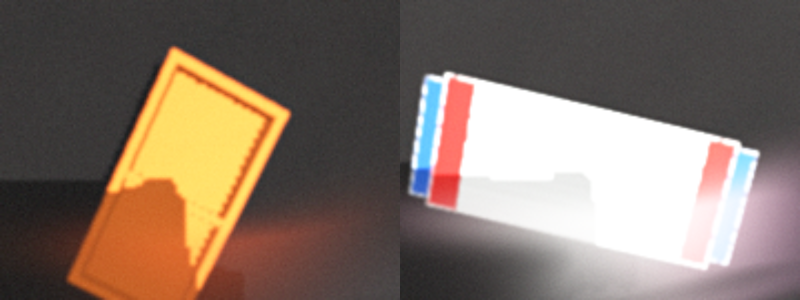

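Run:
```python
from h import *
c=dict(np.load("pics/s3.npz"))
P=cast(c,np.array([(45,72),(340,141),(307,269),(28,207)])*.5+[190,10],.08)
e=np.roll(P,-1,0)-P;print(P.mean(0),np.linalg.norm(e,axis=1),np.degrees(np.arctan2(e[:,1],e[:,0]))%180)
c=cam("side");d=cam("scene")
cv2.imwrite("pics/m5.png",np.hstack([cv2.resize(c["image"][180:270,180:270,::-1],(400,400)),cv2.resize(d["image"][210:290,200:280,::-1],(400,400))]))
```

```text
[ 0.44854696 -0.00559612] [0.13686484 0.05953511 0.13623136 0.05943004] [ 77.834776   168.48380801  77.78613911 169.09582156]
```

View pics/m5.png

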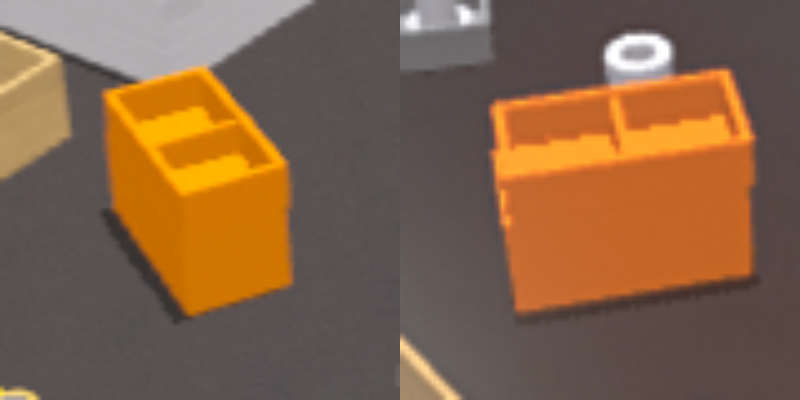

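The tray sits on the pile with at most a small overhang: a step of about 1.5 px (roughly 3 mm) at the left edge in the scene view. I'll measure it more closely from the overhead picture.

```bash
python3 - <<'E'
import cv2
a=cv2.imread("pics/pile.png")[0:150,220:370];b=cv2.imread("pics/p3.png")[10:160,220:370]
cv2.imwrite("pics/m6.png",cv2.resize(__import__("numpy").hstack([a,b]),(800,400),interpolation=cv2.INTER_CUBIC))
d=cv2.imread("pics/p3.png")
E
python3 - <<'E'
E
```

```text
(no output)
```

View pics/m6.png

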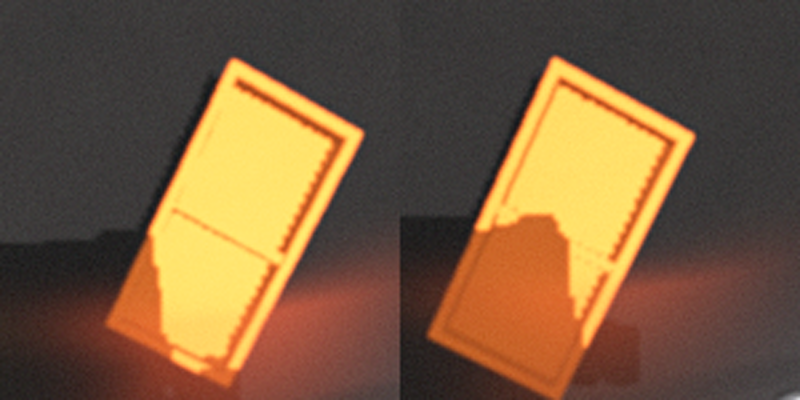

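Pile corners: (232,58), (365,133), (232,386), (106,324). Placed tray corners: (156,56), (296,133), (161,401), (28,336) in its half of the crop.

Run:
```python
from h import *
for n,z,k,o in(("pile",.048,[(232,58),(365,133),(232,386),(106,324)],(220,0)),("p3",.072,[(156,56),(296,133),(161,401),(28,336)],(220,10))):
    c=dict(np.load(f"pics/{n}.npz"));P=cast(c,np.array(k)/2.6667+o,z);e=np.roll(P,-1,0)-P
    print(P.mean(0).round(4),np.linalg.norm(e,axis=1).round(4),(np.degrees(np.arctan2(e[:,1],e[:,0]))%180).round(1),P.round(4).tolist())
```

```text
[0.6682 0.012 ] [0.0552 0.1033 0.055  0.1041] [ 63.4 153.2  64.3 153.3] [[0.7269, 0.0134], [0.7022, -0.036], [0.6099, 0.0105], [0.6338, 0.0601]]
[0.6657 0.0123] [0.0541 0.1043 0.0546 0.1046] [ 63.6 153.5  63.9 153.3] [[0.7244, 0.0131], [0.7004, -0.0353], [0.607, 0.0111], [0.631, 0.0601]]
```

The tray is square in yaw but about 2.4 mm off along its length. The fix is cheap, so I'll nudge it, check both mats with the wrist camera on the way, and then do the short cover.

Run:
```python
from h import *
x,y=.6657,.0123; dx,dy=.0025,-.0003
o=down(yaw(x,y,153.3)); m.command_gripper(.085); m.move_to([x,y,.15],o); m.servo_line([x,y,.078],rate=.1)
m.command_gripper(0,30); print(m.get_width()); m.servo_line([x,y,.084],rate=.05); m.servo_line([x+dx,y+dy,.084],rate=.03); m.servo_line([x+dx,y+dy,.0785],rate=.03); m.hold(.2); print(F())
m.command_gripper(.085); m.hold(.1); m.servo_line([x+dx,y+dy,.2],rate=.15)
c=look(.668,.012,"p4"); b=look(.4215,.293,"mb"); r=look(.428,-.3177,"mr")
for v in(20,50): print([q for q in blobs(b,"blue",.003,v=v) if q[2]>150],[q for q in blobs(r,"red",.003,v=v)if q[2]>150])
print(m.get_time())
cv2.imwrite("pics/m7.png",cv2.resize(np.hstack([c["image"][10:160,220:370,::-1],b["image"][0:260,150:410,::-1][::2,::2][:150,:150].copy() if 0 else cv2.resize(b["image"][0:220,170:390,::-1],(150,150)),cv2.resize(r["image"][0:220,170:390,::-1],(150,150))]),(798,266)))
```

```text
0.0533143196433216
[0.4, -0.5, 4.4]
[([0.4163, 0.2919], 176.1, 200, 106, [253, 124])] [([0.4217, -0.2701], 9.0, 205, 40, [241, 104])]
[([0.4163, 0.2919], 176.1, 200, 106, [253, 124])] [([0.4217, -0.2701], 9.0, 205, 40, [241, 104])]
59.3583
```

View pics/m7.png

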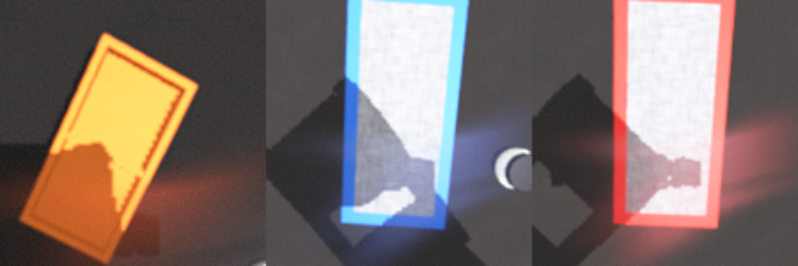

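Run:
```python
from h import *
for n,k,ang in(("mb",[(75,220),(178,228)],175.9),("mr",[(81,222),(186,229)],177.8)):
    c=dict(np.load(f"pics/{n}.npz"));P=cast(c,np.array(k)/1.209+[170,0],.003);a=np.radians(ang)
    e=P[1]-P[0];print(n,np.linalg.norm(e),np.degrees(np.arctan2(e[1],e[0]))+90+180,P.mean(0)-.106*np.array([np.cos(a),np.sin(a)]))
c=dict(np.load("pics/p4.npz"));P=cast(c,np.array([(105,32),(199,86),(110,263),(20,220)])/1.773+[220,10],.072);print(P.mean(0))
```

```text
mb 0.10477251369783305 175.43635281749857 [0.42430979 0.29084967]
mr 0.10687161588807478 176.22724371650065 [ 0.42901236 -0.32254513]
[0.6674879  0.01123162]
```

Run:
```python
from h import *
pick(.4485,-.0056,.075,77.9,f=40); place(.4285,-.3197,.038,177.5)
r=look(.41,-.3197,"r2",z=.36); s=look(.4485,-.0056,"s4")
print(m.get_time())
cv2.imwrite("pics/m8.png",np.hstack([cv2.resize(r["image"][0:210,175:385,::-1],(400,400),interpolation=2),cv2.resize(s["image"][0:200,190:390,::-1],(400,400),interpolation=2)]))
```

```text
down [0.0, 0.8, 0.4]
w 0.0571 gf 42.3 [-1.0, 0.0, 6.2]
up w 0.057 [-0.0, -0.9, -2.2]
set [-0.5, -0.1, -1.1] [ 0.4285 -0.3197  0.0395]
t 71.2833
73.4417
```

View pics/m8.png

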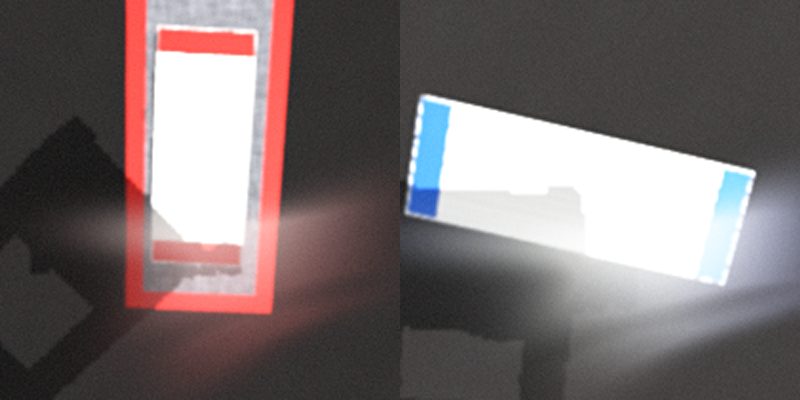

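The short cover sits on the red mat and the long cover is fully in view. I'll cast both: short-cover corners (157,27), (258,31), (241,266), (152,261); mat edges from (126,306), (271,313), (126,0), (293,0).

Run:
```python
from h import *
def q(P,n):
    e=np.roll(P,-1,0)-P;print(n,P.mean(0).round(4),np.linalg.norm(e,axis=1).round(4),(np.degrees(np.arctan2(e[:,1],e[:,0]))%180).round(1))
c=dict(np.load("pics/r2.npz"));f=210/400
q(cast(c,np.array([(157,27),(258,31),(241,266),(152,261)])*f+[175,0],.043),"short")
M=cast(c,np.array([(126,306),(271,313),(293,0),(126,0)])*f+[175,0],.003);q(M,"mat part");mid=(M[0]+M[1])/2;
for ang in(177.0,178.): print(ang,mid-.106*np.array([np.cos(np.radians(ang)),np.sin(np.radians(ang))]))
c=dict(np.load("pics/s4.npz"));q(cast(c,np.array([(21,94),(355,171),(324,285),(5,214)])*.5+[190,0],.04),"long")
a=cam("scene")["image"];b=cam("side")["image"]
cv2.imwrite("pics/m9.png",np.hstack([cv2.resize(a[150:200,200:290,::-1],(400,222),interpolation=2),cv2.resize(b[165:230,330:447,::-1],(400,222),interpolation=2)]))
```

```text
short [ 0.4286 -0.3203] [0.0591 0.1361 0.0575 0.135 ] [ 88.  177.   86.9 177.7]
mat part [ 0.422  -0.3216] [0.1044 0.1995 0.1053 0.1945] [ 87.3 178.   90.1 178.2]
177.0 [ 0.42946053 -0.3239222 ]
178.0 [ 0.42954123 -0.32207393]
long [ 0.4491 -0.0061] [0.1731 0.0594 0.1732 0.0589] [ 77.9 168.   77.7 168. ]
```

View pics/m9.png

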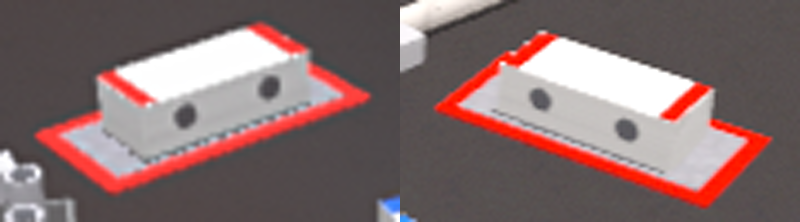

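The short cover is within about 2 mm of the mat's middle and lined up. Now the long cover.

Run:
```python
from h import *
pick(.4491,-.0061,.035,77.8,f=40); place(.4235,.2915,.038,175.8)
r=look(.405,.2915,"b2",z=.38); a=cam("side")["image"]
print(m.get_time())
cv2.imwrite("pics/m10.png",np.hstack([cv2.resize(r["image"][0:210,175:385,::-1],(400,400),interpolation=2),cv2.resize(a[150:420,130:400,::-1],(400,400),interpolation=2)]))
```

```text
down [-1.0, 0.4, 0.1]
w 0.0572 gf 42.6 [-0.6, 0.3, 5.7]
up w 0.0574 [0.1, -0.1, -3.3]
set [-1.3, 0.3, -1.9] [0.4236 0.2916 0.0396]
t 86.1833
89.0667
```

View pics/m10.png

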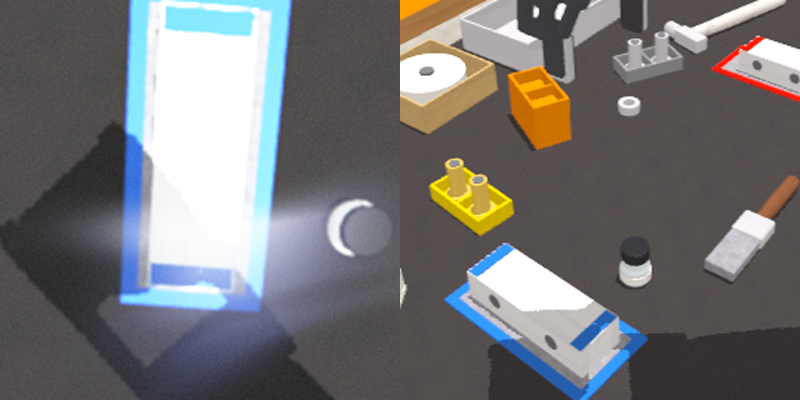

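The long cover is on the blue mat and all the other pieces stand as they should. A numeric check of its centring, from cover corners (160,5), (258,8), (237,291), (150,287) and mat corners (121,302), (259,310):

Run:
```python
from h import *
c=dict(np.load("pics/b2.npz"));f=210/400
P=cast(c,np.array([(160,5),(258,8),(237,291),(150,287)])*f+[175,0],.043);e=np.roll(P,-1,0)-P
print(P.mean(0),np.linalg.norm(e,axis=1),np.degrees(np.arctan2(e[:,1],e[:,0]))%180)
M=cast(c,np.array([(121,302),(259,310)])*f+[175,0],.003);a=np.radians(175.8);print(np.linalg.norm(M[1]-M[0]),M.mean(0)-.106*np.array([np.cos(a),np.sin(a)]))
```

```text
[0.42213154 0.29045532] [0.05963347 0.17249241 0.05965714 0.17137935] [ 88.53449612 176.82501649  87.46457047 176.80947196]
0.10373142259990385 [0.42325796 0.29035102]
```

Centred within about 1 mm and lined up within about 1°, so I'm handing in.

```bash
python3 -c "
from rig import manip as m
print(m.get_time(),m.sign_off())"
```

```text
the job is handed in; nothing more can be done
89.0667 None
```

The job is done in the order asked and handed in at 89 s: both fittings are in their pockets, the orange tray is on the pile (about 1 mm off), and the short and long covers are on the red and blue mats, within about 2 mm and 1 mm of centre and lined up to about 1°.

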